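# Catch the springing charger drawer

### The job

The drawer of the rose-gold hearing-aid charger springs out hard when it is released. Press the round cream button with one finger, catch the drawer with the other finger soon after it starts to come out, and then let it out slowly against that finger, all the way to its stop without a bang, so that both hearing aids stay lying in it. Only touch: pick nothing up, leave the other things on the desk where they are, and finish with the hand clear of everything.

Things in the scene. Friction and masses are not known exactly. Their poses are not given: they have to be found in the camera images.
- charger: Rose-gold plastic charger, fixed to the desk. Origin: on the desk, under the middle of the housing. Its -x axis is the way the drawer comes out, +y points to the side with the button, z is up. Housing 94 long (x -44 to +50, with a shut flap to +55 on the back), 84 wide (y -42 to +42), 44 high, with a clear window on top. Beside it at +y, a low wing (x -100 to +50, y 42 to 90, 16 high) that juts out forward past the drawer's front and carries the button.
- drawer_front (a point): Middle of the drawer's flat upright front panel, on its outer face, 30 above the desk. The panel is 84 wide (along the charger's y) and 8 thick and spans 3 to 42 above the desk; shut, its face is at charger x -52, y 0. Axes as the charger's; it moves with the drawer, along -x.
- drawer (a joint): How far the drawer is out (m): 0 shut and latched, 0.050 out at its stop. A spring pushes it out with about 2.4 N when shut and 1.4 N at the stop (it stays out by itself); left free it shoots to the stop within about 0.3 s at some 0.3 m/s. To let it out gently keep it under 0.1 m/s near the stop. It does not latch open or jam anywhere.
- button_top (a point): Centre of the flat top of the round cream release button, 26 in diameter, at charger x -78, y 64 (so 26 out in front of the shut drawer's face and 64 to the side of its middle), 27 above the desk when up, 21 when fully down. Its top stands 11 above the wing. A finger standing in front of the drawer at the height of the pressed button overlaps the panel by 21 in height. The desk before the drawer is bare for at least 100.
- release (a joint): How far the button is pressed (m): 0 up, 0.006 fully down. The latch lets go at about 0.0035. Spring: about 1.4 N at the start to 3.5 N fully down, plus about 0.5 N from the latch. It springs back up when let go; once the drawer has come out by 6 the button is not needed any more.
- drawer_floor (a point): Middle of the drawer's inner floor, 12 above the desk; axes as the charger's. Inside 80 by 60, walls 20 high, split in four equal wells by a cross; moves with the drawer.
- aid_a_mid (a point): Centre of the grey hearing aid, a loose crescent about 29 x 17 x 9, lying in a front well of the drawer (seen through the clear window).
- aid_b_mid (a point): Centre of the beige hearing aid, same size, in the other front well.
- coaster: Loose round clear glass coaster, 92 in diameter, 7 high, behind the charger. Origin: centre of the underside.
- pill_box: Loose white ceramic pill box with a blue knob on its lid, 60 x 90 x 37. Origin: centre of the underside.
- magnifier: Loose small steel magnifier, lens ring 68 in diameter, flat arm reaching 116 to its -x, 12 high. Origin: under the middle of the lens.
- pick: Loose grey cleaning pick with a silicone tip, 116 long along its x, 8 thick, lying on the desk about 190 to 220 before the charger's origin. Origin: near its middle, on the desk.
- cup: Loose blue mug, 76 in diameter, 80 high. Origin: centre of the underside.
- glasses_case: Loose green spectacle case, 60 x 155 x 34. Origin: centre of the underside.
There are look-alikes about, which are no part of the job. There is more than one size of the charger; the job needs the largest.

How it is judged:
By the outcome, as a careful person would: the job done as asked, in the order asked, and still so for the second after the job is handed in, with the robot touching nothing.
It also fails if it takes over 42 s, if anything falls off the work surface, if the arm or the gripper's body presses on something with over 40 N, if the wrist force passes 120 N, or if a joint passes its speed limit or range.

### The arm

A 6-joint arm with a two-finger parallel gripper is mounted at the origin on the work surface. World frame = base frame: x ahead of the robot, y to its left, z up, the work surface at z = 0. Lengths are in mm, angles in rad, forces in N, time in s.
With the tool pointing down it reaches from about 275 to 1000 mm from the base axis. Payload 8.4 kg.
Tool frame: the origin (TCP) lies between the finger pads; the fingertips stand 22 mm ahead of it and the grasp point (between the pads) lies 3 mm ahead of it (arm.finger_overhang is the distance from the TCP to the fingertips, in mm); z points along the fingers, y is the direction in which the jaws open and shut (so a half turn about z gives the same grasp; the last joint's range is limited). The gripper opens to 85 mm and grips with 20 to 120 N. Pads are 22 mm wide; open, the fingers measure 114 mm over their backs; the gripper's body (76 mm by 85 mm) begins 54 mm behind the grasp point. The pads swing forward as they close: fully open they stand 13 mm farther back than shut.
Start: joints at [1.135, 0.353, 1.633, -0, 1.155, -0.002], TCP at [262.7, 567.113, 253.281] pointing down, gripper open.
Joint ranges: [-2.63, 2.63], [-0.92, 2.1], [0.06, 2.66], [-1.3, 4.44], [0, 2.69], [-3.02, 3.02]. Speed limits (rad/s): [2.22, 2.22, 2.79, 3.14, 3.14, 3.14].

### API

Orientations are given as a 3x3 rotation matrix whose columns are the frame's x, y, z axes.
In Python, from plant import arm gives the robot as it stands.
- The arm moves only by the tool servo_tool, never from a script. Its argument "motion" is a list of rows, each an object with "claw": the opening, from 0 (shut) to 1 (fully open); "translation": the shift along the tool's x, y, z in mm, a list of three; "rot": the turn, a rotation vector about the tool's x, y, z in rad, a list of three. In form: [{"claw": claw, "translation": [tx, ty, tz], "rot": [rx, ry, rz]}, ...]. A call has 1 to 8 rows; each row shifts and turns the pose as measured when the row begins, along the tool's axes as they then stand; what a row does not reach is not made up. A row lasts 1/10 s, in which the tool goes at most 50 mm and 8.59 degrees, less where a joint would pass 70% of its speed; a pose out of reach is approached as far as the arm can. A call is refused whole if a number of a shift passes 50 or a number of a turn 0.15, either way. A call with a gripper value outside its range is refused whole. The fingers move at their own pace and stop on an object; "newtons" is the grip in N (left out, the last holds). Time passes only in rows, so rows that do not move let the fingers close. It gives the time, the measured TCP pose, the force and the opening at its end, in the units of the state.
- arm.sense(): the state, without advancing time (a new reading comes with each control period).
- arm.snapshot(name): name is "scene" or "top" or "wrist"; returns (picture, depth): 420x560x3 uint8, red, green, blue; 420x560 float32, mm along the optical axis (not along the pixel's ray), 0 where there is no reading.
- arm.get_calibration(name): a dict with "fx", "fy", "cx", "cy" (pixels), "distortion" ([k1, k2, p1, p2, k3] as OpenCV has them; the pictures are not rectified), "rvec" (rotation vector, rad) and "tvec" (3), from world to camera coordinates, as OpenCV has them; the wrist camera has in their place "tool_from_camera" (4x4, takes a point from camera to tool coordinates, whose origin is the TCP and whose axes are the flange's). Camera axes: x right, y down, z forward; pixel columns grow to the right and rows downward; lengths in mm; the calibration is good to about 2 mm. A picture is of the moment at which its call begins: read the wrist's pose just before it. get_calibration takes no time and is no camera call.
- arm.job_done(): hands the job in, once; it reports no verdict.
Trained networks look in the newest picture that a camera, given by its name, has taken for a name from the list of things; names that differ only in an ending like _2 or _b are one class to them, and where a whole thing is asked for, a point or a joint stands for the part that bears it (a point fixed in the world has none). Each returns a list of dicts, best first, with "p" (0 to 1); they miss things now and then, are a little off and sometimes report something else, mostly with a low value. They report only what shows in the picture. A call takes as long as a camera call. They do not tell look-alikes from the thing itself.
- arm.search_frame(camera, label): "xy" ([column, row] as shares, 0 to 1, of the picture: columns of its width, rows of its height, amid what is visible of it).
- arm.cut_out(camera, label): "region" (420x560 bool, what is visible of it) and "xy" ([column, row] as shares, 0 to 1, of the picture: columns of its width, rows of its height, amid what is visible of it).
The state is a dict: "clock": time; "joint_positions": joint angles; "qvel": joint speeds; "effort": joint torques, N m; "tcp_pos": TCP position; "tool_rot": TCP orientation; "ft_force": force on the tool from outside, world axes, zero at the start; "torque": the same for the moment, N m; "grip_width": finger opening in mm.
Only numpy, scipy, OpenCV 4.12 (cv2) and the standard library are available. Lean on these libraries where they do the work, as an engineer would, in place of code of your own. Each camera call takes 0.05 s, during which the arm holds its last target. There are 200 camera calls.

## Working session

There is one attempt and no reset: what is moved stays moved. The work goes in short steps, Python scripts to look and compute and a tool call to move; the robot and the scene stay as the last step left them, time stands still between calls to the robot, and variables do not carry over. Pictures are saved under pics/ and viewed, about 8 in all and at most 12, crops included, and the job is handed in when it is done.

Besides the shell and the picture viewer there is one more tool, called after "Call:" in YAML: its name, and indented under it one key for each argument. servo_tool: Moves the arm, as the interface text tells. Its arguments: {"type":"object","properties":{"motion":{"type":"array"},"newtons":{"type":"number"}},"required":["motion"]}

```bash
mkdir -p pics && ls && python3 - <<'E'
from plant import arm
import cv2, numpy as np
s=arm.sense(); print(s['clock'],s['tcp_pos'],s['tool_rot'],s['grip_width'],s['ft_force'])
out=[]
for n in ['scene','top']:
    p,d=arm.snapshot(n); np.savez(f'pics/{n}.npz',p=p,d=d)
    cv2.imwrite(f'pics/{n}.png',p[:,:,::-1])
    c=arm.get_calibration(n); print(n,c)
    for l in ['charger','button_top','drawer_front']:
        print(l,[(round(r['p'],2),(np.array(r['xy'])*[560,420]).round()) for r in arm.search_frame(n,l)])
print(arm.sense()['clock'])
E
```

```text
pics
0.0 [262.50255367 566.68899242 252.55214434] [[-9.07389716e-01  4.20289843e-01 -5.93171506e-04]
 [ 4.20290261e-01  9.07388812e-01 -1.28095297e-03]
 [-1.34333148e-07 -1.41162776e-03 -9.99999004e-01]] 85.4874612070997 [ 0.52413935  0.22698976 -0.87261562]
scene {'fx': 392.54585451792576, 'fy': 392.54585451792576, 'cx': 270.94609715608385, 'cy': 210.16559156293513, 'distortion': array([-0.05876803,  0.        ,  0.        ,  0.        ,  0.        ]), 'rvec': array([ 1.22733305,  2.25263523, -1.0214074 ]), 'tvec': array([ 273.959816  , -263.75561537, 1295.04823326])}
charger [(0.96, array([248., 241.])), (0.79, array([357., 196.])), (0.6, array([146., 218.])), (0.55, array([431., 238.])), (0.5, array([270., 247.]))]
button_top []
drawer_front [(0.81, array([267., 248.])), (0.77, array([157., 220.])), (0.71, array([369., 198.]))]
top {'fx': 433.8446798205433, 'fy': 433.8446798205433, 'cx': 275.06583457064403, 'cy': 209.97318730946017, 'distortion': array([0.00678243, 0.        , 0.        , 0.        , 0.        ]), 'rvec': array([ 2.16345086, -2.10810709,  0.190796  ]), 'tvec': array([  -4.05657938,  523.8026806 , 1120.61804644])}
charger [(0.64, array([371., 163.])), (0.63, array([276., 178.])), (0.6, array([222., 281.]))]
button_top []
drawer_front [(0.64, array([257., 184.]))]
0.4
```

View pics/top.png

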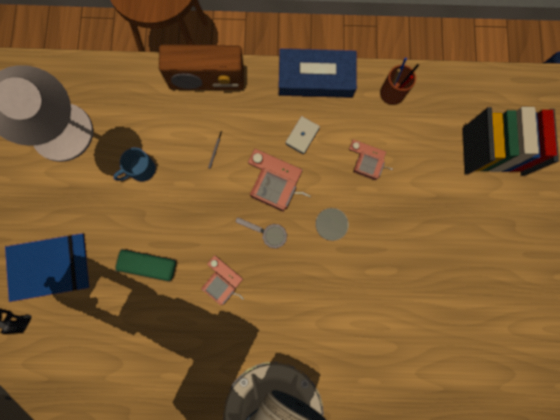

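View pics/scene.png

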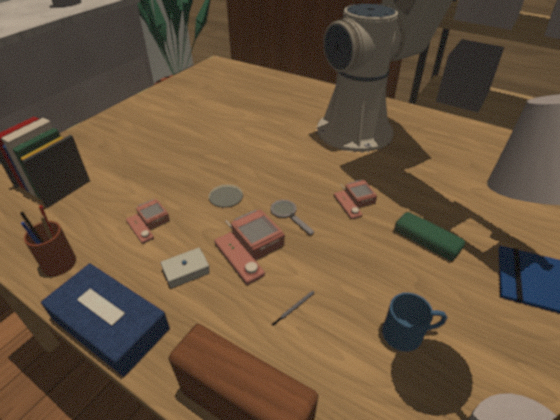

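```bash
cat > h.py <<'E'
import numpy as np, cv2
from plant import arm
def cloud(name,d,pose=None):
    c=arm.get_calibration(name); K=np.array([[c['fx'],0,c['cx']],[0,c['fy'],c['cy']],[0,0,1]])
    v,u=np.mgrid[0:420,0:560]
    n=cv2.undistortPoints(np.stack([u,v],-1).reshape(-1,1,2).astype(float),K,np.array(c['distortion'])).reshape(420,560,2)
    P=np.dstack([n*d[...,None],d])
    if name=='wrist':
        T=np.array(c['tool_from_camera']); P=P@T[:3,:3].T+T[:3,3]
        return P@np.array(pose[1]).T+pose[0]
    R=cv2.Rodrigues(c['rvec'])[0]
    return (P-c['tvec'])@R
E
python3 - <<'E'
from h import *
z=np.load('pics/top.npz');P=cloud('top',z['d'])
for n,(u,v) in dict(big=(275,185),button=(257,157),s1=(370,162),b1=(355,146),s2=(218,287),b2=(213,263),cup=(137,163),pick=(215,150),pill=(302,135),mag=(274,236),desk=(330,300)).items(): print(n,P[v,u].round())
# heights map sizes
for (u0,v0,u1,v1) in [(242,145,312,215),(345,135,395,185),(198,252,248,308)]:
    Q=P[v0:v1,u0:u1].reshape(-1,3);m=Q[:,2]>8
    r=cv2.minAreaRect(Q[m][:,:2].astype(np.float32));print(r)
s=arm.get_calibration('wrist');print(s['tool_from_camera'],s['fx'],s['cx'],s['cy'])
im=z['p'][130:230,190:320,::-1];cv2.imwrite('pics/c1.png',cv2.resize(im,None,fx=6,fy=6,interpolation=cv2.INTER_CUBIC))
E
```

```text
big [593.  11.  44.]
button [674.  63.  29.]
s1 [ 669. -251.   28.]
b1 [ 717. -212.   19.]
s2 [316. 155.  28.]
b2 [379. 173.  17.]
cup [654. 402.   6.]
pick [698. 184.   7.]
pill [742. -61.  30.]
mag [458.  10.   6.]
desk [ 289. -145.   -0.]
((521.197998046875, 2.41448974609375), (389.90625, 168.968505859375), 0.8193300366401672)
((513.4193725585938, -149.5286407470703), (113.57466888427734, 487.0348205566406), 61.665313720703125)
((320.1300048828125, 120.89950561523438), (176.15284729003906, 114.4415283203125), 60.20964813232422)
[[ 1.85398451e-03 -9.51839651e-01 -3.06590674e-01  7.75958563e+01]
 [ 9.99997837e-01  2.05357065e-03 -3.28416600e-04  5.76127547e-01]
 [ 9.42205550e-04 -3.06589402e-01  9.51841400e-01 -1.20603017e+02]
 [ 0.00000000e+00  0.00000000e+00  0.00000000e+00  1.00000000e+00]] 359.28918332022045 283.86838305597587 216.5657528692755
```

View pics/c1.png

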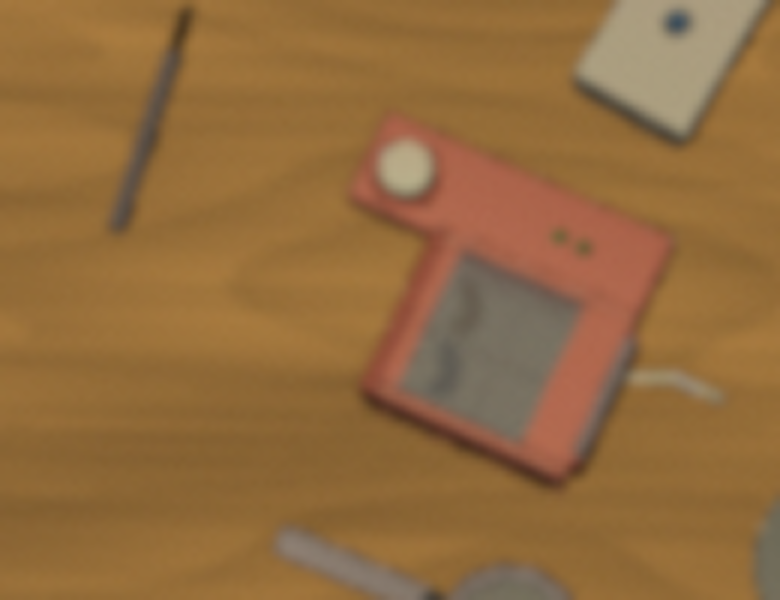

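The three chargers in the top picture are at (275,180), (370,160) and (222,281). The one at (275,180) is 44 mm high with its button top at 29 mm. The others are only 28 mm high, so the middle one is the largest and the one meant. The crop confirms it: cream button at crop (405,168), drawer front facing left, and both aids under the window. Next I'll move the wrist camera over it.

```bash
cat >> h.py <<'E'
def plan(pos,yaw,n=None):
    "rows to bring TCP to pos, tool z down, tool y at world angle yaw (deg)"
    from scipy.spatial.transform import Rotation as Ro
    s=arm.sense();R=np.array(s['tool_rot']);p=np.array(s['tcp_pos']);a=np.radians(yaw)
    Y=np.array([np.cos(a),np.sin(a),0]);Z=np.array([0,0,-1.]);G=np.c_[np.cross(Y,Z),Y,Z]
    w=Ro.from_matrix(R.T@G).as_rotvec();d=np.array(pos)-p
    n=n or int(max(np.linalg.norm(d)/42,np.linalg.norm(w)/.13))+1
    for i in range(n):
        print(((Ro.from_matrix(R)*Ro.from_rotvec(w*i/n)).inv().apply(d/n)).round(1),(w/n).round(3))
E
python3 - <<'E'
from h import *
print(arm.finger_overhang); plan([640,75,250],-14)
E
```

```text
22.0
[-36.6 -19.2   0.2] [-0.     0.     0.092]
[-38.2 -15.7   0.2] [-0.     0.     0.092]
[-39.5 -12.2   0.2] [-0.     0.     0.092]
[-40.5  -8.5   0.2] [-0.     0.     0.092]
[-41.1  -4.7   0.2] [-0.     0.     0.092]
[-41.3  -0.9   0.2] [-0.     0.     0.092]
[-41.2   2.9   0.2] [-0.     0.     0.092]
[-40.8   6.7   0.2] [-0.     0.     0.092]
[-40.   10.4   0.2] [-0.     0.     0.092]
[-38.9  14.    0.2] [-0.     0.     0.092]
[-37.4  17.5   0.2] [-0.     0.     0.092]
[-35.7  20.9   0.2] [-0.     0.     0.092]
[-33.6  24.1   0.2] [-0.     0.     0.092]
[-31.2  27.1   0.2] [-0.     0.     0.092]
[-28.6  29.8   0.2] [-0.     0.     0.092]
```

Call:
servo_tool:
  motion:
    - {"claw": 0.8, "translation": [-37, -19, 0], "rot": [0, 0, 0.092]}
    - {"claw": 0.8, "translation": [-38, -16, 0], "rot": [0, 0, 0.092]}
    - {"claw": 0.8, "translation": [-40, -12, 0], "rot": [0, 0, 0.092]}
    - {"claw": 0.8, "translation": [-40, -8, 0], "rot": [0, 0, 0.092]}
    - {"claw": 0.8, "translation": [-41, -5, 0], "rot": [0, 0, 0.092]}
    - {"claw": 0.8, "translation": [-41, -1, 0], "rot": [0, 0, 0.092]}
    - {"claw": 0.8, "translation": [-41, 3, 0], "rot": [0, 0, 0.092]}
    - {"claw": 0.8, "translation": [-41, 7, 0], "rot": [0, 0, 0.092]}

```text
clock: 1.2
tcp_pos: [466.1, 299.0, 253.2]
tool_rot: [[-0.372, 0.928, 0.001], [0.928, 0.372, 0.003], [0.003, 0.003, -1.0]]
ft_force: [0.8, 0.1, -0.6]
grip_width: 68.5
```

```bash
python3 - <<'E'
from h import *
plan([640,75,250],-14)
E
```

```text
[-39.   11.1   0.4] [ 0.    -0.     0.089]
[-37.8  14.6   0.4] [ 0.    -0.     0.089]
[-36.3  17.9   0.4] [ 0.    -0.     0.089]
[-34.6  21.1   0.4] [ 0.    -0.     0.089]
[-32.6  24.1   0.4] [ 0.    -0.     0.089]
[-30.3  26.9   0.5] [ 0.    -0.     0.089]
[-27.8  29.5   0.5] [ 0.    -0.     0.089]
```

Call:
servo_tool:
  motion:
    - {"claw": 0.8, "translation": [-39, 11, 0], "rot": [0, 0, 0.089]}
    - {"claw": 0.8, "translation": [-38, 15, 0], "rot": [0, 0, 0.089]}
    - {"claw": 0.8, "translation": [-36, 18, 0], "rot": [0, 0, 0.089]}
    - {"claw": 0.8, "translation": [-35, 21, 0], "rot": [0, 0, 0.089]}
    - {"claw": 0.8, "translation": [-33, 24, 0], "rot": [0, 0, 0.089]}
    - {"claw": 0.8, "translation": [-30, 27, 0], "rot": [0, 0, 0.089]}
    - {"claw": 0.8, "translation": [-28, 30, 0], "rot": [0, 0, 0.089]}
    - {"claw": 0.8, "translation": [0, 0, 0], "rot": [0, 0, 0]}

```text
clock: 2.0
tcp_pos: [647.3, 57.7, 253.9]
tool_rot: [[0.272, 0.962, 0.006], [0.962, -0.272, 0.003], [0.005, 0.004, -1.0]]
ft_force: [-0.0, 0.8, -0.3]
grip_width: 68.3
```

```bash
python3 - <<'E'
from h import *
s=arm.sense();pose=(np.array(s['tcp_pos']),np.array(s['tool_rot']))
p,d=arm.snapshot('wrist');np.savez('pics/w1.npz',p=p,d=d,t=pose[0],R=pose[1])
print(pose,s['grip_width'],arm.finger_overhang,s['ft_force'])
for l in ['charger','button_top','drawer_front','release']:
    print(l,[(round(r['p'],2),(np.array(r['xy'])*[560,420]).round()) for r in arm.search_frame('wrist',l)])
cv2.imwrite('pics/w1.png',p[:,:,::-1])
E
```

```text
(array([647.27470848,  57.67109859, 253.90142233]), array([[ 0.2716456 ,  0.96238151,  0.00552205],
       [ 0.96238638, -0.27166543,  0.00321656],
       [ 0.00459571,  0.00444058, -0.99997958]])) 68.30657669912227 22.0 [-0.02124734  0.81716042 -0.34904191]
charger [(0.93, array([357., 389.])), (0.86, array([266., 232.])), (0.63, array([  9., 170.]))]
button_top [(0.95, array([310., 169.])), (0.57, array([  3., 149.]))]
drawer_front [(0.83, array([359., 383.])), (0.64, array([243., 195.]))]
release [(0.94, array([308., 171.])), (0.66, array([  4., 148.])), (0.35, array([243., 193.]))]
```

View pics/w1.png

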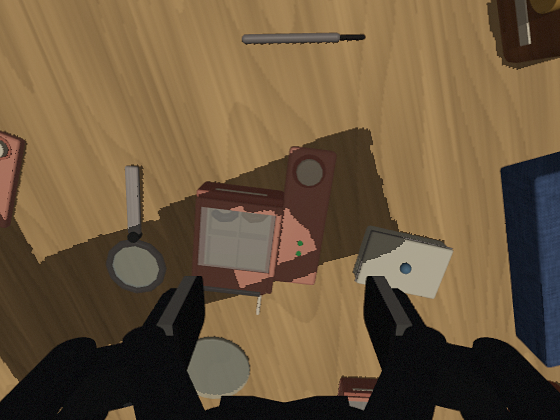

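```bash
cat > fit.py <<'E'
from h import *
import sys
z=np.load(sys.argv[1]);d=z['d'];P=cloud('wrist',d,(z['t'],z['R']))
u0,v0,u1,v1=map(int,sys.argv[2:6])
Q=P[v0:v1,u0:u1].reshape(-1,3)
Q=Q[np.hypot(*(Q[:,:2]-[605,30]).T)<150]
print('desk z',np.median(Q[Q[:,2]<6][:,2]))
T=Q[(Q[:,2]>38)&(Q[:,2]<50)]
r=cv2.minAreaRect(T[:,:2].astype(np.float32));print('top',r,np.median(T[:,2]))
W=Q[(Q[:,2]>11)&(Q[:,2]<20)]
B=Q[(Q[:,2]>23)&(Q[:,2]<33)]
b=B[np.hypot(*(B[:,:2]-np.array([674,63])).T)<25]
print('button',cv2.minEnclosingCircle(b[:,:2].astype(np.float32)),b.mean(0),len(b))
from scipy.optimize import minimize
# height model fit
def model(q):
    x,y=q[:,0],q[:,1];h=np.zeros(len(q))
    h[(x>-100)&(x<50)&(y>42)&(y<90)]=16
    h[(x>-44)&(x<50)&(abs(y)<42)]=44
    h[(x>-52)&(x<=-44)&(abs(y)<42)]=42
    h[np.hypot(x+78,y-64)<13]=27
    return h
def cost(p):
    c,s=np.cos(p[2]),np.sin(p[2]);D=Q[:,:2]-p[:2]
    q=np.c_[D@[c,s],D@[-s,c]]
    return np.minimum(abs(model(q)-Q[:,2]),15).mean()
best=min((minimize(cost,[x,y,np.radians(a)],method='Nelder-Mead',options=dict(initial_simplex=np.array([x,y,np.radians(a)])+np.array([[0,0,0],[8,0,0],[0,8,0],[0,0,.1]]))) for x in(580,592) for y in(8,20) for a in(-118,-112,-106)),key=lambda r:r.fun)
x,y,a=best.x;print('charger',x,y,np.degrees(a),best.fun)
R=np.array([[np.cos(a),-np.sin(a)],[np.sin(a),np.cos(a)]])
print('btn pred',best.x[:2]+R@[-78,64],'front',best.x[:2]+R@[-52,0])
D=(Q[:,:2]-best.x[:2])@R
f=(abs(D[:,1])<35)&(Q[:,2]>15)&(Q[:,2]<36)&(D[:,0]<-40)
print('panel face x',np.percentile(D[f,0],[10,50,90]),f.sum())
E
python3 fit.py pics/w1.npz 150 130 350 300
```

```text
desk z 0.1078190216849606
top ((586.6005859375, 15.080192565917969), (106.50350189208984, 84.0658950805664), 67.00921630859375) 43.38827564615991
button ((676.3771362304688, 62.715911865234375), 12.844382286071777) [676.25021273  63.14369961  26.94571943] 530
charger 586.9286872945254 15.29278452645174 -112.95251526084535 1.5699903259711547
btn pred [676.27921518  62.15943755] front [607.20702913  63.17585933]
panel face x [-53.19468818 -52.59323918 -52.32792429] 368
```

```bash
python3 - <<'E'
from h import *
z=np.load('pics/w1.npz');P=cloud('wrist',z['d'],(np.zeros(3),np.eye(3)))
# tool-frame finger points
for nm,sl in dict(L=(slice(140,240)),R=(slice(340,430))).items():
    Q=P[265:420,sl].reshape(-1,3);Q=Q[(Q[:,2]<40)&(Q[:,2]>-40)]
    for zz in range(-30,34,5):
        m=(Q[:,2]>=zz)&(Q[:,2]<zz+5)
        if m.sum()>5: print(nm,zz,m.sum(),'x',Q[m,0].min().round(1),Q[m,0].max().round(1),'y',Q[m,1].min().round(1),Q[m,1].max().round(1))
    print(nm,'max z',np.percentile(Q[:,2],[95,99,100]))
E
```

```text
L -30 188 x 5.2 14.4 y -43.3 -34.4
L -25 552 x -5.2 12.5 y -43.8 -32.4
L -20 480 x -10.8 11.9 y -46.5 -32.4
L -15 492 x -11.0 12.2 y -46.9 -32.4
L -10 442 x -10.6 12.1 y -46.7 -32.4
L -5 390 x -11.9 11.9 y -46.5 -32.3
L 0 352 x -11.0 11.9 y -46.3 -32.3
L 5 286 x -11.1 11.8 y -46.3 -32.4
L 10 137 x -10.5 11.4 y -39.3 -32.4
L max z [ 8.57745199 12.9621321  15.51427438]
R -30 184 x 4.2 14.8 y 36.6 46.3
R -25 561 x -7.1 12.6 y 35.0 46.2
R -20 468 x -10.3 12.3 y 34.9 49.3
R -15 493 x -10.5 12.2 y 34.9 49.4
R -10 437 x -10.9 12.1 y 34.9 49.2
R -5 390 x -11.5 12.1 y 34.9 48.9
R 0 363 x -11.3 12.4 y 34.9 49.1
R 5 285 x -11.3 11.9 y 34.9 47.5
R 10 137 x -10.6 11.5 y 34.9 41.8
R max z [ 8.62174894 12.88020419 15.41852224]
```

```bash
python3 - <<'E'
from h import *
plan([638.6,73,75],-19)
E
```

```text
[ 1.5 -1.7 35.8] [ 0.    -0.001  0.013]
[ 1.5 -1.7 35.8] [ 0.    -0.001  0.013]
[ 1.6 -1.7 35.8] [ 0.    -0.001  0.013]
[ 1.6 -1.7 35.8] [ 0.    -0.001  0.013]
[ 1.6 -1.7 35.8] [ 0.    -0.001  0.013]
```

Call:
servo_tool:
  motion:
    - {"claw": 0.8, "translation": [1.5, -1.7, 36], "rot": [0, -0.001, 0.013]}
    - {"claw": 0.8, "translation": [1.5, -1.7, 36], "rot": [0, -0.001, 0.013]}
    - {"claw": 0.8, "translation": [1.5, -1.7, 36], "rot": [0, -0.001, 0.013]}
    - {"claw": 0.8, "translation": [1.5, -1.7, 36], "rot": [0, -0.001, 0.013]}
    - {"claw": 0.8, "translation": [1.5, -1.7, 36], "rot": [0, -0.001, 0.013]}
    - {"claw": 0.8, "translation": [0, 0, 0], "rot": [0, 0, 0]}

```text
clock: 2.85
tcp_pos: [637.3, 81.5, 72.8]
tool_rot: [[0.316, 0.949, 0.009], [0.949, -0.316, 0.001], [0.004, 0.008, -1.0]]
ft_force: [0.2, 0.7, -0.7]
grip_width: 68.1
```

```bash
python3 - <<'E'
from h import *
s=arm.sense();pose=(np.array(s['tcp_pos']),np.array(s['tool_rot']))
p,d=arm.snapshot('wrist');np.savez('pics/w2.npz',p=p,d=d,t=pose[0],R=pose[1])
print(pose,s['grip_width'],s['ft_force'])
cv2.imwrite('pics/w2.png',p[:,:,::-1])
P=cloud('wrist',d,(np.zeros(3),np.eye(3)))
Q=P.reshape(-1,3);F=Q[(Q[:,2]<25)&(Q[:,2]>5)&(abs(Q[:,1])<60)&(abs(Q[:,0])<20)]
for s_ in(-1,1):
  f=F[F[:,1]*s_>0]
  if len(f): print(s_,f.min(0),f.max(0),len(f))
plan([638.6,73,75],-19)
E
python3 fit.py pics/w2.npz 0 0 560 420
```

```text
(array([637.32847813,  81.51311446,  72.79081292]), array([[ 0.31581812,  0.94878131,  0.00854088],
       [ 0.94881152, -0.31584008,  0.00132241],
       [ 0.00395223,  0.00768605, -0.99996265]])) 68.0930428361159 [ 0.16630907  0.69403203 -0.72888389]
-1 [-11.19058615 -45.21171125   5.03780883] [ 11.9765228  -32.45891111  15.23695026] 418
1 [-10.77958237  34.89828378   5.00681218] [12.41448389 47.58058241 15.85083333] 425
[-8.3  2.3  0.4] [ 0.011 -0.005  0.011]
desk z 0.052158280709541316
top ((606.051025390625, 36.0775146484375), (54.463253021240234, 65.568603515625), 67.04234313964844) 43.04687837642162
button ((676.7859497070312, 63.014137268066406), 13.104708671569824) [675.96434612  65.7071869   26.79820204] 1508
charger 587.1243380240163 16.839720156678148 -113.60478202419716 4.8046852935442566
btn pred [677.00260401  62.68617371] front [607.94646468  64.4888444 ]
panel face x [-51.95484113 -51.33417234 -50.79154191] 2138
```

View pics/w2.png

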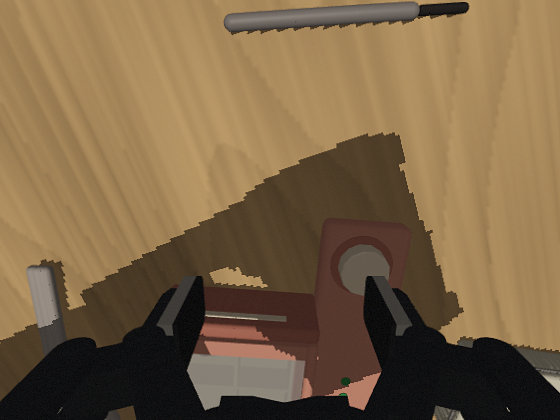

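```bash
python3 - <<'E'
from h import *
plan([638.6,73,52],-19,3)
E
```

```text
[-2.8  0.7  7.8] [ 0.004 -0.002  0.004]
[-2.8  0.7  7.8] [ 0.004 -0.002  0.004]
[-2.8  0.8  7.8] [ 0.004 -0.002  0.004]
```

Call:
servo_tool:
  motion:
    - {"claw": 0.8, "translation": [-3, 0.8, 2], "rot": [0.004, -0.002, 0.004]}
    - {"claw": 0.8, "translation": [-3, 0.8, 3], "rot": [0.004, -0.002, 0.004]}
    - {"claw": 0.8, "translation": [-2, 0.5, 4], "rot": [0.004, -0.002, 0.002]}
    - {"claw": 0.8, "translation": [0, 0, 0], "rot": [0, 0, 0]}
    - {"claw": 0.8, "translation": [0, 0, 0], "rot": [0, 0, 0]}

```text
clock: 3.4
tcp_pos: [642.9, 74.0, 73.9]
tool_rot: [[0.323, 0.946, 0.008], [0.946, -0.323, 0.001], [0.004, 0.008, -1.0]]
ft_force: [-0.9, -0.2, 0.5]
grip_width: 68.5
```

```bash
python3 - <<'E'
from h import *
s=arm.sense();print(s['clock'],s['tcp_pos'],s['qvel'])
plan([638.6,73,48],-19,1)
E
```

```text
3.4 [642.94467403  74.02301902  73.85882914] [-0.00437535 -0.00504482 -0.0037594   0.00055944  0.00213084 -0.00058336]
[-2.5 -4.  25.8] [ 0.008 -0.004  0.002]
```

Call:
servo_tool:
  motion:
    - {"claw": 0.8, "translation": [0, 0, 0], "rot": [0, 0, 0]}
    - {"claw": 0.8, "translation": [0, 0, 0], "rot": [0, 0, 0]}
    - {"claw": 0.8, "translation": [0, 0, 0], "rot": [0, 0, 0]}
    - {"claw": 0.8, "translation": [0, 0, 0], "rot": [0, 0, 0]}

```text
clock: 3.8
tcp_pos: [643.5, 73.8, 74.8]
tool_rot: [[0.324, 0.946, 0.01], [0.946, -0.324, 0.001], [0.004, 0.009, -1.0]]
ft_force: [-0.3, -0.2, -0.1]
grip_width: 68.2
```

Call:
servo_tool:
  motion:
    - {"claw": 0.8, "translation": [0, 0, 6], "rot": [0, 0, 0]}

```text
clock: 3.9
tcp_pos: [644.1, 73.9, 69.3]
tool_rot: [[0.323, 0.946, 0.011], [0.946, -0.324, 0.001], [0.005, 0.01, -1.0]]
ft_force: [-0.3, -0.1, 0.4]
grip_width: 68.1
```

Call:
servo_tool:
  motion:
    - {"claw": 0.8, "translation": [-3, 0, 0], "rot": [0, 0, 0]}

```text
clock: 4.0
tcp_pos: [642.5, 71.2, 68.3]
tool_rot: [[0.323, 0.946, 0.01], [0.946, -0.323, 0.001], [0.004, 0.009, -1.0]]
ft_force: [-0.2, -0.1, 0.1]
grip_width: 67.9
```

Call:
servo_tool:
  motion:
    - {"claw": 0.8, "translation": [0, -3, 0], "rot": [0, 0, 0]}

```text
clock: 4.1
tcp_pos: [639.6, 71.8, 68.0]
tool_rot: [[0.323, 0.946, 0.01], [0.946, -0.323, 0.001], [0.004, 0.009, -1.0]]
ft_force: [0.0, -0.7, -0.1]
grip_width: 68.2
```

Call:
servo_tool:
  motion:
    - {"claw": 0.8, "translation": [0, 0, 0], "rot": [0, 0, 0]}

```text
clock: 4.2
tcp_pos: [639.0, 71.8, 67.7]
tool_rot: [[0.323, 0.946, 0.009], [0.946, -0.323, 0.001], [0.004, 0.008, -1.0]]
ft_force: [0.2, -0.0, -0.5]
grip_width: 68.4
```

Call:
servo_tool:
  motion:
    - {"claw": 0.8, "translation": [1, 0, 8], "rot": [0.008, -0.004, 0.002]}
    - {"claw": 0.8, "translation": [0, 0, 8], "rot": [0, 0, 0]}

```text
clock: 4.4
tcp_pos: [640.1, 72.9, 51.9]
tool_rot: [[0.326, 0.946, 0.001], [0.946, -0.326, 0.0], [0.0, 0.001, -1.0]]
ft_force: [0.4, 0.6, 0.9]
grip_width: 68.4
```

Call:
servo_tool:
  motion:
    - {"claw": 0.8, "translation": [0, 0, 0], "rot": [0, 0, 0]}

```text
clock: 4.5
tcp_pos: [639.3, 72.8, 50.4]
tool_rot: [[0.326, 0.946, -0.001], [0.946, -0.326, -0.0], [-0.0, -0.001, -1.0]]
ft_force: [-0.6, -0.4, 0.7]
grip_width: 68.1
```

```bash
python3 - <<'E'
from h import *
plan([638.6,73,46],-19,1)
E
```

```text
[-0.1 -0.7  4.4] [-0.001  0.    -0.   ]
```

```bash
cat > gap.py <<'E'
from h import *
s=arm.sense();t,R=np.array(s['tcp_pos']),np.array(s['tool_rot'])
p,d=arm.snapshot('wrist');cv2.imwrite('pics/gap.png',p[:,:,::-1])
P=cloud('wrist',d,(np.zeros(3),np.eye(3))).reshape(-1,3);H=(P@R.T+t)[:,2]
m=(H>12)&(H<36)&(abs(P[:,1]+5)<25)&(P[:,0]<15)&(P[:,0]>-40)
q=np.polyfit(P[m,1],P[m,0],1);print(m.sum(),'panel x at y=-47,-35:',np.polyval(q,[-47,-35]),'slope',q[0])
b=(H>23)&(H<31)&(np.hypot(P[:,0],P[:,1]-38)<26)&((P[:,1]<31)|(P[:,0]>13))
print('button pts',b.sum(),P[b].min(0),P[b].max(0),cv2.minEnclosingCircle(P[b,:2].astype(np.float32)),np.median(H[b]))
f=(abs(P[:,0])<16)&(abs(P[:,1])>28)&(abs(P[:,1])<52)&(P[:,2]>0)&(P[:,2]<17)
print('finger',P[f].min(0),P[f].max(0),t)
E
python3 gap.py
```

```text
3631 panel x at y=-47,-35: [-23.29771289 -22.02443612] slope 0.10610639753594293
button pts 596 [-6.57635417 25.75454762 21.95383639] [15.75303418 45.45174257 27.34692496] ((3.498427152633667, 37.685508728027344), 12.569612503051758) 26.58601471293801
finger [-1.12741331e+01 -4.66090298e+01  2.25056416e-03] [12.28783575 49.09243019 15.19009425] [639.312298    72.8375498   50.39663929]
```

View pics/gap.png

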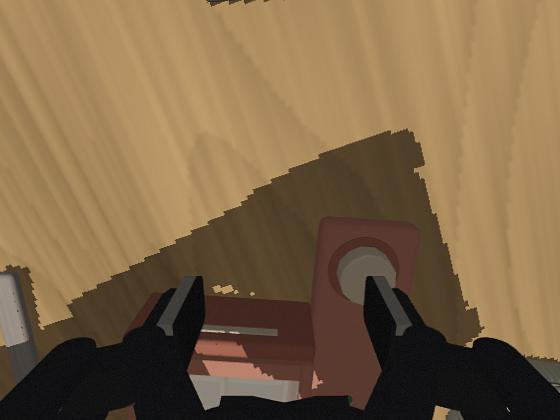

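```bash
sed -i 's/(abs(P\[:,1\]+5)<25)/(abs(P[:,1]+12)<17)/; s/(H>12)&(H<36)/(H>19)\&(H<34)/' gap.py && sed -i "s/^q=np.polyfit.*/q=np.polyfit(P[m,1],P[m,0],1)\nfor _ in range(3):\n    r=P[m,0]-np.polyval(q,P[m,1]);k=abs(r-np.median(r))<1.5;q=np.polyfit(P[m,1][k],P[m,0][k],1)\nprint(k.sum(),m.sum(),'panel x at y=-47,-35:',np.polyval(q,[-47,-35]),'slope',q[0],'spread',np.percentile(r,[5,50,95]))/" gap.py && python3 gap.py
```

```text
1283 1284 panel x at y=-47,-35: [-17.40473409 -18.30990496] slope -0.0754309051303902 spread [-0.68061761 -0.02832502  0.74410968]
button pts 607 [-7.01873124 25.45103692 22.1519245 ] [15.71400403 45.53081329 27.80384329] ((3.616057872772217, 37.173919677734375), 12.582490921020508) 26.630885462720915
finger [-1.12468854e+01 -4.65410598e+01  2.77816146e-04] [12.40356211 49.11891893 15.46243669] [639.56301382  72.90364158  50.84994569]
```

Call:
servo_tool:
  motion:
    - {"claw": 0.8, "translation": [0, 0, 5], "rot": [0, 0, 0]}

```text
clock: 4.7
tcp_pos: [640.5, 73.0, 46.8]
tool_rot: [[0.325, 0.946, 0.002], [0.946, -0.325, 0.0], [0.001, 0.001, -1.0]]
ft_force: [-0.2, 0.3, 0.2]
grip_width: 68.2
```

Call:
servo_tool:
  motion:
    - {"claw": 0.8, "translation": [0, 0, 0], "rot": [0, 0, 0]}

```text
clock: 4.8
tcp_pos: [640.1, 72.9, 46.1]
tool_rot: [[0.326, 0.946, 0.001], [0.946, -0.326, 0.0], [0.0, 0.001, -1.0]]
ft_force: [0.2, 0.5, -0.1]
grip_width: 68.4
```

Call:
servo_tool:
  motion:
    - {"claw": 0.8, "translation": [0, 0, 3], "rot": [0, 0, 0]}

```text
clock: 4.9
tcp_pos: [640.4, 73.0, 43.4]
tool_rot: [[0.326, 0.946, 0.002], [0.946, -0.326, 0.0], [0.001, 0.001, -1.0]]
ft_force: [-0.1, -0.1, 0.5]
grip_width: 68.4
```

Call:
servo_tool:
  motion:
    - {"claw": 0.8, "translation": [0, 0, 2], "rot": [0, 0, 0]}

```text
clock: 5.0
tcp_pos: [640.4, 72.9, 41.2]
tool_rot: [[0.326, 0.946, 0.001], [0.946, -0.326, 0.0], [0.001, 0.001, -1.0]]
ft_force: [-1.6, -0.0, 2.2]
grip_width: 68.6
```

Call:
servo_tool:
  motion:
    - {"claw": 0.8, "translation": [0, 0, 4], "rot": [0, 0, 0]}

```text
clock: 5.1
tcp_pos: [640.5, 73.0, 37.4]
tool_rot: [[0.326, 0.946, 0.002], [0.946, -0.326, 0.0], [0.001, 0.002, -1.0]]
ft_force: [-0.8, 0.5, 2.6]
grip_width: 68.2
```

Call:
servo_tool:
  motion:
    - {"claw": 0.8, "translation": [0, 0, 0.6], "rot": [0, 0, 0]}

```text
clock: 5.2
tcp_pos: [640.5, 73.1, 36.6]
tool_rot: [[0.326, 0.945, 0.002], [0.945, -0.326, 0.0], [0.001, 0.002, -1.0]]
ft_force: [-1.5, 0.8, 4.4]
grip_width: 68.5
```

```bash
python3 gap.py; python3 -c "
from plant import arm; s=arm.sense();print(s['ft_force'],s['tcp_pos'])"
```

```text
1590 1948 panel x at y=-47,-35: [ -9.90903655 -10.7968267 ] slope -0.07398251272965913 spread [-26.43233072  -0.14526869   0.75029699]
button pts 11 [-3.8248948  25.65912506 13.02784375] [14.01950485 37.02555023 13.55961955] ((5.097304821014404, 33.226505279541016), 9.697439193725586) 23.217465160002817
finger [-1.23987356e+01 -4.65089240e+01  1.14227859e-02] [15.0959551  49.95011174 16.99393035] [640.51914999  73.0580613   36.58900207]
[-0.40675461  0.39788751  2.27412709] [640.51627483  73.07215298  36.65302925]
```

Call:
servo_tool:
  motion:
    - {"claw": 0.8, "translation": [3, 0.2, 0], "rot": [0, 0, 0]}
    - {"claw": 0.8, "translation": [2, 0.1, -3], "rot": [0, 0, 0]}

```text
clock: 5.45
tcp_pos: [642.4, 77.7, 39.5]
tool_rot: [[0.326, 0.945, 0.001], [0.945, -0.326, 0.0], [0.001, 0.001, -1.0]]
ft_force: [0.4, 0.5, 0.0]
grip_width: 68.1
```

Call:
servo_tool:
  motion:
    - {"claw": 0.8, "translation": [2, 0.1, -4], "rot": [0, 0, 0]}
    - {"claw": 0.8, "translation": [2, 0.1, -3], "rot": [0, 0, 0]}

```text
clock: 5.65
tcp_pos: [644.5, 82.2, 47.0]
tool_rot: [[0.326, 0.945, 0.002], [0.945, -0.326, 0.001], [0.001, 0.002, -1.0]]
ft_force: [2.0, 2.0, -0.7]
grip_width: 68.4
```

Call:
servo_tool:
  motion:
    - {"claw": 0.8, "translation": [2, 0.2, 0], "rot": [0, 0, 0]}

```text
clock: 5.75
tcp_pos: [645.6, 84.5, 47.6]
tool_rot: [[0.326, 0.945, 0.003], [0.945, -0.326, 0.001], [0.002, 0.002, -1.0]]
ft_force: [0.6, 1.8, -0.8]
grip_width: 68.1
```

```bash
python3 gap.py; python3 -c "
from plant import arm; s=arm.sense();print(s['ft_force'],s['tcp_pos'])"
```

```text
1327 1785 panel x at y=-47,-35: [ -9.84283761 -10.72912764] slope -0.0738575019042198 spread [-26.53982475  -0.21172666   0.65569254]
button pts 605 [-21.53917648  23.57165611  18.99145757] [ 0.83444666 30.99706445 24.60545438] ((-10.352365493774414, 30.837839126586914), 11.186911582946777) 26.943713854785564
finger [-1.59566369e+01 -4.68153446e+01  1.18140765e-02] [12.12838604 49.24850319 16.66519422] [645.62446944  84.50344289  47.55403341]
[ 0.498508    2.15934568 -0.20123098] [645.72633234  84.79176816  47.40398422]
```

Call:
servo_tool:
  motion:
    - {"claw": 0.8, "translation": [3, 0.2, 0], "rot": [0, 0, 0]}
    - {"claw": 0.8, "translation": [3, 0.2, 0], "rot": [0, 0, 0]}
    - {"claw": 0.8, "translation": [3, 0.2, 0], "rot": [0, 0, 0]}
    - {"claw": 0.8, "translation": [3, 0.2, 0], "rot": [0, 0, 0]}

```text
clock: 6.2
tcp_pos: [650.8, 96.8, 47.5]
tool_rot: [[0.326, 0.945, 0.003], [0.945, -0.326, 0.001], [0.002, 0.003, -1.0]]
ft_force: [0.1, 1.8, 0.4]
grip_width: 68.3
```

Call:
servo_tool:
  motion:
    - {"claw": 0.8, "translation": [3, 0.2, 0], "rot": [0, 0, 0]}
    - {"claw": 0.8, "translation": [3, 0.2, 0], "rot": [0, 0, 0]}
    - {"claw": 0.8, "translation": [2, 0.1, 0], "rot": [0, 0, 0]}

```text
clock: 6.5
tcp_pos: [654.3, 105.0, 47.5]
tool_rot: [[0.326, 0.945, 0.003], [0.945, -0.326, 0.001], [0.002, 0.003, -1.0]]
ft_force: [0.4, 1.9, 0.7]
grip_width: 68.4
```

```bash
python3 gap.py; python3 -c "
from plant import arm; s=arm.sense();print(s['ft_force'],s['tcp_pos'])"
```

```text
1310 1777 panel x at y=-47,-35: [ -9.9071497  -10.79185739] slope -0.07372564025022213 spread [-26.64462369  -0.19043752   0.68710083]
button pts 97 [-24.62425414  26.50962144  19.09522072] [-20.53631651  30.99102756  24.50011455] ((-22.483476638793945, 29.039100646972656), 2.6243793964385986) 26.517212783603984
finger [-1.59610493e+01 -4.67227316e+01  1.32311982e-02] [12.25545645 49.09664247 16.91213613] [654.29957786 104.97983695  47.48066303]
[-0.25419884  1.88235075  0.66751615] [654.43435778 105.20939059  47.51405245]
```

Call:
servo_tool:
  motion:
    - {"claw": 0.8, "translation": [2, 0.1, 0], "rot": [0, 0, 0]}
    - {"claw": 0.8, "translation": [2, 0.1, 0], "rot": [0, 0, 0]}
    - {"claw": 0.8, "translation": [2, 0.1, 0], "rot": [0, 0, 0]}
    - {"claw": 0.8, "translation": [2, 0.1, 0], "rot": [0, 0, 0]}
    - {"claw": 0.8, "translation": [2, 0.1, 0], "rot": [0, 0, 0]}
    - {"claw": 0.8, "translation": [2, 0.1, 0], "rot": [0, 0, 0]}

```text
clock: 7.15
tcp_pos: [658.6, 116.4, 47.2]
tool_rot: [[0.326, 0.945, 0.002], [0.945, -0.326, 0.0], [0.001, 0.002, -1.0]]
ft_force: [-0.5, -0.6, -0.3]
grip_width: 68.3
```

```bash
python3 gap.py; python3 -c "
from plant import arm; s=arm.sense();print(s['ft_force'],s['tcp_pos'])"
```

```text
1360 1449 panel x at y=-47,-35: [-14.98664782 -15.90397739] slope -0.07644413076493509 spread [-16.85377707  -0.04715225   0.72197771]
[-0.28766293  0.12133076 -0.38288648] [658.71048913 116.72180578  47.19251132]Traceback (most recent call last):
  File "gap.py", line 11, in <module>
    print('button pts',b.sum(),P[b].min(0),P[b].max(0),cv2.minEnclosingCircle(P[b,:2].astype(np.float32)),np.median(H[b]))
                               ~~~~~~~~^^^
    return umr_minimum(a, axis, None, out, keepdims, initial, where)
ValueError: zero-size array to reduction operation minimum which has no identity
```

The drawer stayed behind at about 50 mm out while the finger moved on, and the force dropped to zero, so it is at its stop. Now I'll clear the hand and check.

Call:
servo_tool:
  motion:
    - {"claw": 0.8, "translation": [8, 0, -3], "rot": [0, 0, 0]}
    - {"claw": 0.8, "translation": [10, 0, -15], "rot": [0, 0, 0]}
    - {"claw": 0.8, "translation": [5, 0, -30], "rot": [0, 0, 0]}
    - {"claw": 0.8, "translation": [0, 0, -40], "rot": [0, 0, 0]}
    - {"claw": 0.8, "translation": [0, 0, -40], "rot": [0, 0, 0]}
    - {"claw": 0.8, "translation": [0, 0, -40], "rot": [0, 0, 0]}
    - {"claw": 0.8, "translation": [0, 0, 0], "rot": [0, 0, 0]}
    - {"claw": 0.8, "translation": [0, 0, 0], "rot": [0, 0, 0]}

```text
clock: 8.0
tcp_pos: [666.0, 142.4, 221.8]
tool_rot: [[0.325, 0.946, -0.0], [0.946, -0.325, 0.0], [0.0, -0.0, -1.0]]
ft_force: [0.2, -0.4, -0.3]
grip_width: 68.6
```

```bash
python3 - <<'E'
from h import *
s=arm.sense();t,R=np.array(s['tcp_pos']),np.array(s['tool_rot'])
p,d=arm.snapshot('wrist');cv2.imwrite('pics/end.png',p[:,:,::-1])
P=cloud('wrist',d,(t,R))
for l in ['aid_a_mid','aid_b_mid','drawer_front']:
    for r in arm.search_frame('wrist',l)[:3]:
        u=(np.array(r['xy'])*[560,420]).astype(int);print(l,round(r['p'],2),u,P[u[1],u[0]].round(1))
a=np.radians(-113);C=np.array([[np.cos(a),-np.sin(a)],[np.sin(a),np.cos(a)]])
D=(P[...,:2]-[586.9,15.3])@C
m=(abs(D[...,1])<35)&(P[...,2]>10)&(P[...,2]<36)&(D[...,0]<-85)&(D[...,0]>-120)
print('face x',np.percentile(D[m][:,0],[5,50,95]),s['clock'],t,s['ft_force'])
E
```

```text
aid_a_mid 0.77 [234 256] [599.1  95.   18.2]
aid_a_mid 0.57 [271 307] [620.8  44.6  45. ]
aid_b_mid 0.54 [271 257] [633.   81.8  17.1]
drawer_front 0.76 [255 266] [614.2  77.1  15.6]
face x [-103.22080751 -102.49806096  -88.68400823] 8.0 [666.02601339 142.42670287 221.76827496] [ 0.21718554 -0.38077302 -0.34112054]
```

View pics/end.png

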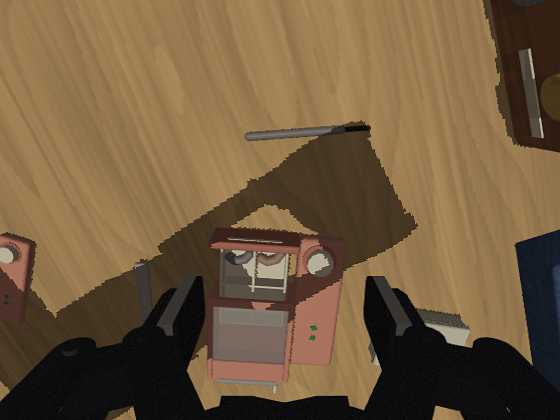

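The final picture shows the drawer fully out with its face at charger x −102.5 mm, which is 50 mm out. The grey aid is at (237,256) and the beige one at (270,258), both lying in their front wells, and the pick, pill box and magnifier are in place. I'm handing in.

```bash
python3 -c "
from plant import arm; print(arm.job_done())"
```

```text
the job is handed in; nothing more can be done
None
```

The job is done and handed in at about 8 s of the 42 s allowed; the hand-in gave no verdict. I picked the middle charger, the largest of the three. One finger pressed its cream button, and the other, standing about 6 mm in front of the panel, caught the drawer at about 7 mm out. I then let it out at 20–30 mm/s until it stayed at its stop while the finger moved on.

**Last checks:**
- **Drawer:** its face is at charger x −102.5 mm, so it is out the full 50 mm.
- **Hearing aids:** both are lying in the front wells.
- **Button and other things:** the button is back up. The pick, pill box and magnifier looked undisturbed; the coaster, cup and glasses case were not in the last picture.
- **Hand:** it is about 170 mm above the charger, with force readings within noise.

**Disagreements:** just after the catch, the force sensor did not clearly show the drawer pushing on the finger, so I relied on the wrist camera, which showed contact. The push read about 2 N once the button was released. Several early multi-row moves ended a few millimetres off target, so I corrected the pose before pressing.

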